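# Nudge the nest plate home over its dowel pins

## Robot

A 6-joint arm with a two-finger parallel gripper is mounted at the origin on the work surface. World frame = base frame: x ahead of the robot, y to its left, z up, the work surface at z = 0. Lengths are in m, angles in rad, forces in N, time in s.
With the tool pointing down it reaches from about 0.25 to 0.725 m from the base axis. Payload 4 kg.
Tool frame: the origin (TCP) lies on the front face of the gripper's body, between the roots of the fingers; the fingertips stand 73 mm ahead of it and the grasp point (between the pads) lies 54 mm ahead of it; z points along the fingers, y is the line along which they close (so a half turn about z gives the same grasp; the last joint's range is limited). The gripper opens to 85 mm and grips with 20 to 120 N. Pads are 22 mm wide; open, the fingers measure 114 mm over their backs; the gripper's body (76 mm by 85 mm) begins 54 mm behind the grasp point. The pads swing forward as they close: fully open they stand 13 mm farther back than shut.
Start: joints at [-1.131, 0.241, 0.005, 1.335, 0, 1.571], TCP at [0.213, -0.452, 0.304] pointing down, gripper open.
Joint ranges: [-2.72, 2.72], [-1.05, 1.87], [-1.09, 1.28], [-1.99, 2.15], [-1.42, 1.44], [-3.14, 3.14]. Speed limits (rad/s): [2.79, 2.79, 3.14, 3.14, 3.14, 3.14].

## Interface

Orientations are given as a unit quaternion [x, y, z, w].
In Python, from workcell import bot gives the robot as it stands. The module is installed in compiled form; this text tells all that it offers.
- The arm moves only by the tool step_arm, never from a script. Its argument "rows" is a list of rows, each a list of 2 entries, a list of its own where there are three numbers: the shift along the tool's x, y, z in mm, then the turn about the tool's z in degrees. A call has 1 to 12 rows; each row is the pose to reach, as a shift and turn from the pose commanded when the call began, along the tool's axes at that moment; what a row does not reach only later rows make up. A row lasts 1/8 s, in which the tool goes at most 62.5 mm and 10.7 degrees, less where a joint would pass 70% of its speed; a pose out of reach is approached as far as the arm can. A call with a gripper value outside its range is refused whole. "claw" is the gripper's target within -1 to 1 (shut at 1, half-way at 0, fully open at -1), set as the call begins (left out, the last holds). The fingers move at their own pace and stop on an object; the grip force is fixed at half the most. Time passes only in rows, so rows that repeat a pose let the fingers close. It gives the time, the measured TCP pose, the force, the opening and the grip force at its end, in the units of the state.
- bot.get_obs(): the state, without advancing time (a new reading comes with each control period).
- bot.camera(name): name is "scene" or "top"; returns (picture, depth): 480x640x3 uint8, red, green, blue; 480x640 float32, m along the optical axis (not along the pixel's ray), 0 where there is no reading.
- bot.camera_params(name): a dict with "fx", "fy", "cx", "cy" (pixels), "D" ([k1, k2, p1, p2, k3] as OpenCV has them; the pictures are not rectified), "pose" (4x4, takes a point from camera to world coordinates). Camera axes: x right, y up, looking along -z (the intrinsics and any distortion apply to the point x, -y, -z); pixel columns grow to the right and rows downward; lengths in m; the calibration is good to about 2 mm. A picture is of the moment at which its call begins. camera_params takes no time and is no camera call.
- bot.job_done(): hands the job in; it is judged then, once.
Trained networks look in the newest picture that a camera, given by its name, has taken for a name from the list of things; names that differ only in an ending like _2 or _b are one class to them, and where a whole thing is asked for, a point or a joint stands for the part that bears it (a point fixed in the world has none). Each returns a list of dicts, best first, with "score" (0 to 1); they miss things now and then, are a little off and sometimes report something else, mostly with a low value. They report only what shows in the picture. A call takes as long as a camera call. They do not tell look-alikes from the thing itself.
- bot.trace(target, camera): "pixels" (480x640 bool, what is visible of it) and "uv" ([column, row] in pixels, amid what is visible of it).
The state is a dict: "clock": time; "joint_pos": joint angles; "joint_vel": joint speeds; "tau": joint torques, N m; "eef_pos": TCP position; "tool_rot": TCP orientation; "ft_force": force on the tool from outside, world axes, zero at the start; "ft_torque": the same for the moment, N m; "grip_width": finger opening in m; "grasp_force": force on a finger pad.
Only numpy, scipy, OpenCV 4.12 (cv2) and the standard library are available. Lean on these libraries where they do the work, as an engineer would, in place of code of your own. Each camera call takes 0.05 s, during which the arm holds its last target. There are 200 camera calls.

## Task

The aluminium nest plate is lying crooked on top of the two locating pins of the assembly fixture. With the fingertips, nudge it by its edges, back against the guide rail and along it, until both its holes drop over the pins and it lies flat on the base, then take the hand away. Do not pick it up or touch its two black knobs, and leave the other things on the bench where they are.

Things in the scene. Friction and masses are not known exactly. Their poses are not given: they have to be found in the camera images.
- fixture: Assembly fixture fixed to the bench, yaw within 20 degrees. Dark steel base 210 mm (x) x 300 mm (y) x 15 mm thick; origin at the centre of its underside, on the bench; +x towards its back, +y to its left. Behind the guide rail (x above 60 mm), at y = +-85 mm, two toggle clamps stand open, up to 105 mm above the bench; they are not used.
- rail (a point): middle of the lower front edge of the steel guide rail, on the base's top face: fixture x = +40.5 mm, y = 0, 15 mm above the bench; its flat front face runs along fixture y for 280 mm and is 14 mm high. With the plate's back edge flat along it, holes and pins agree front to back to 0.5 mm; slide the plate along it and both holes come over the pins together.
- nest: Loose aluminium nest plate 120 (x) x 180 (y) x 10 mm, 0.4 to 0.75 kg; origin at the centre of its underside; turned up to 7 degrees from the fixture. It starts with its front half on the pin tops and its back edge on the base: front edge about 10 mm above the base, leaning back 5 degrees. Slides with 1 to 8 N. Over the pins its front falls 8 mm; the pins then stop it.
- seat (a point): where the origin of the seated nest plate lies, on the top face of the base: fixture x = -20 mm, y = 0, 15 mm above the bench; axes as the fixture's. At the start the plate's origin is 7 to 18 mm in front of it (-x) and up to 28 mm to its left or right. Squaring the plate against the rail can take 15 N.
- pin_left (a point): foot of the left dowel pin, on the base's top face at fixture x = -60, y = +50 mm. Pins: steel, 10 mm diameter, 8 mm tall, the top 2.5 mm tapered to 6.4 mm; hidden under the plate at the start
- pin_right (a point): foot of the right dowel pin, the same, at fixture x = -60, y = -50 mm
- hole_left (a point): round locating hole, 12 mm across, right through the plate at plate x = -40, y = +50 mm; this point is its centre in the underside
- hole_right (a point): locating slot, 12 mm (x) by 15 mm (y), right through the plate at plate x = -40, y = -50 mm; this point is its centre in the underside
- knob_left: black lifting knob, 18 mm across, 23 mm tall, on top of the nest plate at plate x = -12 mm, y = +74 mm (its rim is 7 mm in from the plate's end); origin at its foot; must not be touched
- knob_right: the same knob at plate x = -12 mm, y = -74 mm; must not be touched
- fitting_tall: loose stainless hose fitting standing upright, 31 mm across its hexagon, 45 mm tall; origin centre of its underside; a bystander
- fitting_short: loose brass hose fitting standing upright, 24 mm across, 34 mm tall; origin centre of its underside; a bystander
- collar: loose steel collar, 26 mm across, 10 mm tall, lying on the fixture base behind the guide rail between the two toggle clamps; a bystander
- screwdriver: loose screwdriver with black handle, 170 mm long, lying on the bench in front of the fixture, left of its middle; a bystander
- oil: clear bottle with white cap, 48 mm across, 110 mm tall, standing to the left of the fixture; a bystander
- marker: loose white marker pen with black cap, 140 mm long, lying to the right of the fixture; a bystander
There are look-alikes about, which are no part of the job. What is shaped like the nest but blue is not meant.

How it is judged:
By the outcome, as a careful person would: the job done as asked, in the order asked, and still so for the second after the job is handed in, with the robot touching nothing.
It also fails if it takes over 54 s, if anything falls off the work surface, if the arm or the gripper's body presses on something with over 40 N, if the wrist force passes 120 N, or if a joint passes its speed limit or range.

## Working session

There is one attempt and no reset: what is moved stays moved. The work goes in short steps, Python scripts to look and compute and a tool call to move; the robot and the scene stay as the last step left them, time stands still between calls to the robot, and variables do not carry over. Pictures are saved under pics/ and viewed, at most 10 in all, crops included, and the job is handed in when it is done.

Besides the shell and the picture viewer there is one more tool, called after "Call:" as name(argument=value, ...), one argument or row to a line, values as JSON. step_arm: Moves the arm, as the interface text tells. Its arguments: {"type":"object","properties":{"rows":{"type":"array"},"claw":{"type":"number"}},"required":["rows"]}

```bash
mkdir -p pics; cat > h.py <<'E'
import numpy as np, cv2
from workcell import bot
def snap(cam,fn=None):
    im,d=bot.camera(cam)
    if fn: cv2.imwrite('pics/'+fn,im[:,:,::-1])
    return im,d
def cloud(cam,d,px):
    # px Nx2 (col,row) -> world
    p=bot.camera_params(cam);K=np.array([[p['fx'],0,p['cx']],[0,p['fy'],p['cy']],[0,0,1]])
    px=np.asarray(px,float).reshape(-1,2)
    n=cv2.undistortPoints(px[:,None],K,np.array(p['D'],float))[:,0]
    z=d[px[:,1].round().astype(int),px[:,0].round().astype(int)]
    P=np.c_[n[:,0]*z,-n[:,1]*z,-z]; T=np.array(p['pose'])
    return (P@T[:3,:3].T+T[:3,3]),z
def rays(cam,px,h):
    # intersect with z=h
    p=bot.camera_params(cam);K=np.array([[p['fx'],0,p['cx']],[0,p['fy'],p['cy']],[0,0,1]])
    n=cv2.undistortPoints(np.asarray(px,float).reshape(-1,1,2),K,np.array(p['D'],float))[:,0]
    T=np.array(p['pose']);D=np.c_[n[:,0],-n[:,1],-np.ones(len(n))]@T[:3,:3].T
    return T[:3,3]+D*((h-T[2,3])/D[:,2])[:,None]
def maskpts(cam,d,m):
    r,c=np.nonzero(m&(d>0)); return cloud(cam,d,np.c_[c,r])[0]
E
python3 - <<'E'
from h import *
o=bot.get_obs();print(o['eef_pos'],o['tool_rot'],o['clock'],o['ft_force'])
for cam in ['top','scene']:
    im,d=snap(cam,cam+'0.png');print(cam,bot.camera_params(cam)['pose'])
    np.save(cam+'d.npy',d)
    for t in ['fixture','nest','knob_left','fitting_tall','fitting_short','collar','screwdriver','oil','marker','rail','hole_left','hole_right']:
        for r in bot.trace(t,cam)[:3]:
            P=maskpts(cam,d,r['pixels']); print(t,round(r['score'],2),np.round(r['uv']),r['pixels'].sum(),np.round(np.median(P,0),3) if len(P) else '',np.round(np.percentile(P,98,axis=0),3) if len(P) else '')
E
```

```text
[ 0.21269496 -0.45197978  0.30301799] [ 9.75917814e-01  2.18135993e-01 -2.10184530e-04 -1.03221568e-03] 0.0 [ 0.20851513  0.35946751 -0.47543466]
top [[ 1.42170248e-02  9.75639126e-01 -2.18920469e-01  3.10765570e-01]
 [-9.99891596e-01  1.47107016e-02  6.25124397e-04  7.45749483e-03]
 [ 3.83036952e-03  2.18887849e-01  9.75742506e-01  1.00170219e+00]
 [ 0.00000000e+00  0.00000000e+00  0.00000000e+00  1.00000000e+00]]
fixture 0.61 [329. 200.] 11164 [0.632 0.002 0.015] [0.75  0.188 0.094]
nest 0.9 [228. 379.] 6213 [0.287 0.177 0.029] [0.374 0.261 0.048]
nest 0.8 [378. 364.] 6459 [ 0.322 -0.096  0.029] [ 0.41  -0.04   0.048]
nest 0.74 [293. 231.] 5579 [0.571 0.065 0.03 ] [0.633 0.151 0.052]
knob_left 0.48 [254. 228.] 88 [0.568 0.139 0.053] [0.577 0.147 0.057]
fitting_tall 0.54 [209. 182.] 194 [0.665 0.234 0.026] [0.68  0.249 0.047]
fitting_short 0.46 [414. 229.] 101 [ 0.584 -0.164  0.021] [ 0.598 -0.156  0.036]
fitting_short 0.44 [326. 200.] 11020 [ 0.632 -0.001  0.015] [0.748 0.189 0.095]
collar 0.53 [307. 174.] 133 [0.686 0.042 0.023] [0.697 0.053 0.028]
screwdriver 0.71 [224. 283.] 591
[... 1421 characters left out ...]
. 332.] 171 [0.688 0.044 0.024] [0.698 0.056 0.028]
screwdriver 0.97 [413. 243.] 677 [0.475 0.201 0.02 ] [0.494 0.305 0.028]
oil 0.56 [508. 221.] 983 [0.466 0.389 0.062] [0.476 0.414 0.111]
marker 0.83 [143. 249.] 346 [ 0.43  -0.369  0.01 ] [ 0.486 -0.351  0.015]
rail 0.63 [327. 321.] 10457 [0.662 0.009 0.017] [0.76  0.189 0.097]
hole_left 0.78 [390. 186.] 1923 [0.3   0.181 0.035] [0.383 0.27  0.05 ]
hole_left 0.72 [352. 284.] 5256 [0.578 0.067 0.03 ] [0.636 0.152 0.054]
hole_right 0.92 [389. 188.] 2000 [0.299 0.181 0.034] [0.383 0.271 0.05 ]
hole_right 0.79 [266. 208.] 2984 [ 0.337 -0.096  0.03 ] [ 0.413 -0.039  0.049]
hole_right 0.67 [352. 283.] 5351 [0.578 0.068 0.03 ] [0.637 0.154 0.054]
```

View pics/top0.png

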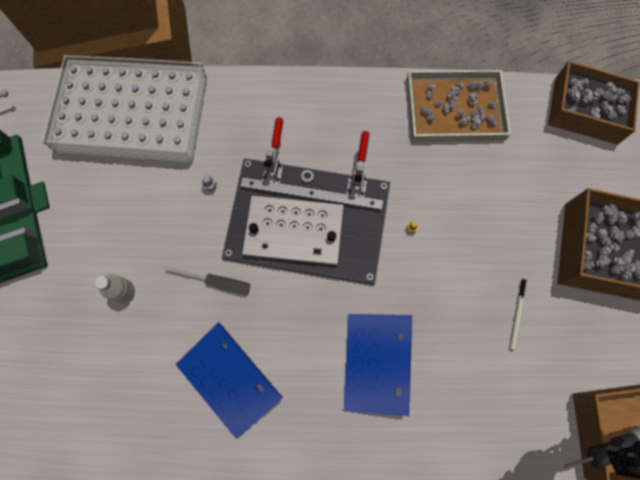

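View pics/scene0.png

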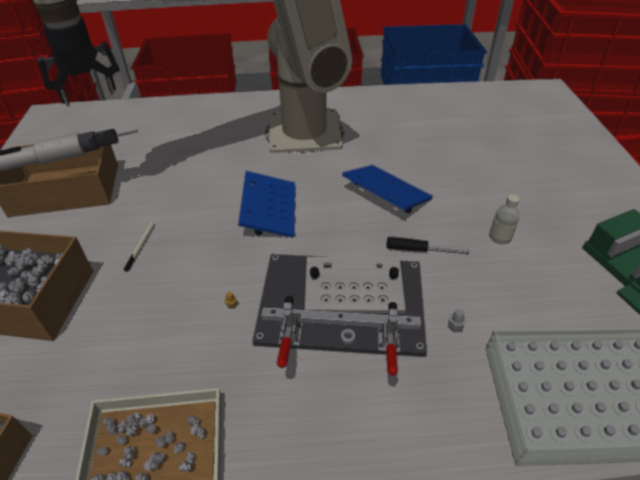

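The top view shows the fixture at about (308,222) with the silver nest plate on it at (293,231). Its knobs are at (254,229) and (332,237), and the holes at (265,246) and (318,251). The two blue plates at (228,379) and (378,364) are look-alikes. The scene view agrees.

```bash
cat >> h.py <<'E'
def rect(P):
    (c,s,a)=cv2.minAreaRect((P[:,:2]*1000).astype(np.float32))
    a=np.deg2rad(a)
    ax=np.array([np.cos(a),np.sin(a)])
    L=s[0]
    # long axis -> y ; x-axis = perpendicular pointing +x
    if s[0]>s[1]: yax=ax
    else: yax=np.array([-ax[1],ax[0]])
    if yax[1]<0: yax=-yax
    yaw=np.arctan2(-yax[0],yax[1])
    return np.array(c),sorted(s),np.rad2deg(yaw)
def clean(m,k=3): return cv2.morphologyEx(m.astype(np.uint8),cv2.MORPH_OPEN,np.ones((k,k)))>0
def nestpose(cam,im,d):
    # silver plate: bright points, on the fixture region
    r,c=np.nonzero(d>0);P=cloud(cam,d,np.c_[c,r])[0]
    g=im.max(2)[r,c]
    ok=(abs(P[:,0]-.571)<.09)&(abs(P[:,1]-.06)<.13)&(P[:,2]>.0205)&(P[:,2]<.042)
    m=np.zeros(d.shape,bool);m[r[ok],c[ok]]=1
    return m,P,(r,c)
E
python3 - <<'E'
from h import *
for cam in ['top','scene']:
    im=cv2.imread(f'pics/{cam}0.png')[:,:,::-1];d=np.load(cam+'d.npy')
    r,c=np.nonzero(d>0);P=cloud(cam,d,np.c_[c,r])[0];g=im[r,c].max(1)
    box=(abs(P[:,0]-.61)<.16)&(abs(P[:,1]-.03)<.2)
    def sel(k,o=3):
        m=np.zeros(d.shape,bool);m[r[k],c[k]]=1;m=clean(m,o)
        n,l,st,_=cv2.connectedComponentsWithStats(m.astype(np.uint8));i=1+st[1:,4].argmax();return P[(l==i)[r,c]]
    Q=sel(box&(P[:,2]>.009)&(P[:,2]<.06));print(cam,'fix',rect(Q),len(Q))
    Q=sel(box&(P[:,2]>.0205)&(P[:,2]<.042)&(P[:,0]<.66)&(g>110));print('nest+?',rect(Q),len(Q))
    A=np.c_[Q[:,:2],np.ones(len(Q))];print('plane',np.linalg.lstsq(A,Q[:,2],rcond=None)[0])
    np.save(cam+'n.npy',Q)
    Z=P[box&(abs(P[:,2]-.015)<.004),2];print('base z',np.median(Z),Z.std())
    px=[(254,229),(332,237),(265,246),(318,251)] if cam=='top' else []
    if px: print(np.round(rays(cam,px,.033)*1000,1))
    cv2.imwrite(f'pics/{cam}crop.png',cv2.resize(im[140:300,210:410] if cam=='top' else im[240:360,235:435],None,fx=4,fy=4 if cam=='top' else 4,interpolation=cv2.INTER_CUBIC)[:600,:800,::-1])
E
```

```text
top fix (array([600.02770996,  40.01102448]), [213.11376953125, 301.7218933105469], np.float64(-9.048736572265629)) 15754
nest+? (array([574.3380127 ,  65.41436005]), [120.88158416748047, 180.67129516601562], np.float64(-5.04141235351563)) 4906
plane [-0.0927723   0.00862574  0.08211231]
base z 0.014653929195059867 0.00177395593721667
[[571.9 140.1  33. ]
 [558.3  -9.3  33. ]
 [538.8 117.7  33. ]
 [530.6  16.9  33. ]]
scene fix (array([612.05224609,  39.54933167]), [240.59146118164062, 302.0223388671875], np.float64(-9.500679016113287)) 14467
nest+? (array([575.36608887,  67.43328094]), [125.01004028320312, 180.901611328125], np.float64(-4.367530822753903)) 4057
plane [-0.09396173  0.00899571  0.0844314 ]
base z 0.01577570232012493 0.0014266555218341865
```

View pics/topcrop.png

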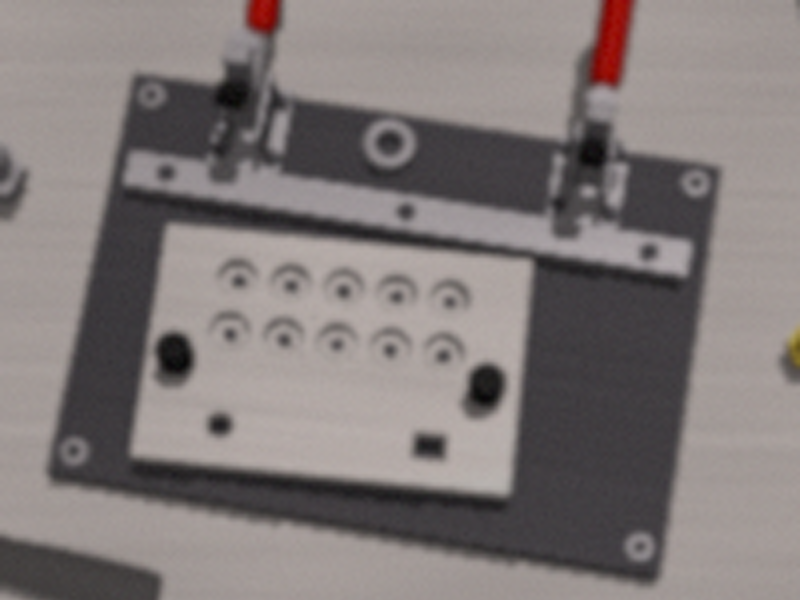

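```bash
python3 - <<'E'
from h import *
b=np.array([(151,96),(696,182),(73,451),(640,546)])/4+np.array([210,140])-.4
W=rays('top',b,.0155)*1000;print(W.round(1),W.mean(0))
v=W[0]-W[1];print('yaw',np.degrees(np.arctan2(-v[0],v[1])));v=W[2]-W[3];print(np.degrees(np.arctan2(-v[0],v[1])))
d=np.load('scened.npy');r,c=np.nonzero(d[:140,:140]>0);P=cloud('scene',d,np.c_[c,r])[0]
k=(np.hypot(P[:,0]-.213,P[:,1]+.452)<.09)&(P[:,2]>.15)
Q=P[k];print(len(Q),np.sort(Q[:,2])[:15].round(3))
t=Q[Q[:,2]<Q[:,2].min()+.02];y=t[:,:2]-[.213,-.452];a=np.deg2rad(25.2)
print(np.c_[(y@[np.cos(a),np.sin(a)]),(y@[np.sin(a),-np.cos(a)]),t[:,2]][np.argsort(t[:,2])][::6].round(3))
S=rays('top',[(249,290),(249,283),(208,274),(244,296)],.015);print(S.round(3))
o=np.array([600,40]);
E
```

```text
[[ 712.7  162.2   15.5]
 [ 671.  -111.2   15.5]
 [ 529.3  191.2   15.5]
 [ 486.9  -82.2   15.5]] [599.98781997  40.0017317   15.5       ]
yaw -8.671259352298259
-8.806215640795315
4253 [0.246 0.246 0.247 0.247 0.247 0.248 0.248 0.248 0.248 0.249 0.249 0.25
 0.25  0.25  0.25 ]
[[ 0.009 -0.045  0.246]
 [ 0.008 -0.046  0.248]
 [ 0.011  0.047  0.25 ]
 [ 0.007 -0.055  0.252]
 [ 0.011  0.044  0.253]
 [ 0.004  0.051  0.254]
 [ 0.006  0.041  0.254]
 [ 0.005  0.052  0.255]
 [ 0.008 -0.048  0.256]
 [ 0.01  -0.05   0.257]
 [ 0.011  0.044  0.258]
 [ 0.005  0.049  0.259]
 [ 0.009  0.047  0.26 ]
 [ 0.011 -0.045  0.261]
 [ 0.013  0.043  0.263]
 [-0.005 -0.044  0.263]
 [ 0.006 -0.053  0.263]
 [ 0.005  0.053  0.264]
 [ 0.007 -0.049  0.265]]
[[0.457 0.147 0.015]
 [0.47  0.148 0.015]
 [0.486 0.227 0.015]
 [0.445 0.156 0.015]]
```

Call:
step_arm(
  rows=[
    [[50,-38,0],5],
    [[100,-76,0],10],
    [[150,-115,0],15],
    [[200,-153,10],20],
    [[250,-191,20],25],
    [[300,-230,40],30],
    [[350,-268,60],34],
    [[400,-306,80],34],
    [[440,-337,100],34],
    [[465,-357,120],34],
    [[474,-364,140],34],
    [[474,-364,140],34],
  ],
  claw=-1,
)

```text
clock: 2.8
eef_pos: [0.4752, -0.0276, 0.1693]
tool_rot: [0.999, -0.039, -0.001, -0.023]
ft_force: [-0.7, -0.1, -0.8]
grip_width: 0.0854
grasp_force: 0.0
```

Call:
step_arm(
  rows=[
    [[0,0,0],0],
    [[0,0,0],0],
  ],
)

```text
clock: 3.05
eef_pos: [0.4755, -0.0277, 0.171]
tool_rot: [0.999, -0.039, 0.0, -0.022]
ft_force: [-0.2, 0.8, 0.2]
grip_width: 0.0856
grasp_force: 0.0
```

Call:
step_arm(
  rows=[
    [[1,-30,4],2],
    [[2,-60,8],4],
    [[3,-90,12],4.3],
    [[3,-107,16],4.3],
    [[3,-107,16],4.3],
  ],
)

```text
clock: 3.68
eef_pos: [0.48, -0.0146, 0.1592]
tool_rot: [0.998, -0.037, -0.002, -0.046]
ft_force: [-0.2, -0.3, -0.2]
grip_width: 0.0853
grasp_force: 0.0
```

```bash
python3 - <<'E'
from h import *
o=bot.get_obs();print(o['joint_pos'].round(3) if hasattr(o['joint_pos'],'round') else o['joint_pos'],o['joint_vel'],o['eef_pos'],o['tool_rot'],o['tau'])
E
```

```text
[-0.075  0.324 -0.287  0.968  0.092  3.141] [ 0.00810409  0.01105336 -0.00446579 -0.01275609  0.00311103  0.00034042] [ 0.47999407 -0.0145789   0.15923619] [ 0.99825129 -0.03691036 -0.0019566  -0.04613204] [-2.60164792e-02 -3.74024212e+01  2.14609122e+01  4.69385285e-02
  2.96994969e-01 -2.18024297e-05]
```

Call:
step_arm(
  rows=[
    [[0,0,-10],-10],
    [[0,0,-20],-20],
    [[0,0,-20],-30],
    [[0,0,-20],-30],
  ],
)

```text
clock: 4.18
eef_pos: [0.4801, -0.0166, 0.1795]
tool_rot: [0.974, 0.222, 0.01, -0.045]
ft_force: [-0.2, -0.2, 0.2]
grip_width: 0.0855
grasp_force: 0.0
```

```bash
cat >> h.py <<'E'
from scipy.spatial.transform import Rotation as Ro
FO=np.array([600,40.]);FY=np.deg2rad(-8.75)
def f2w(x,y): c,s=np.cos(FY),np.sin(FY);return FO+[c*x-s*y,s*x+c*y]
def w2f(p): c,s=np.cos(FY),np.sin(FY);q=np.asarray(p)[...,:2]-FO;return np.stack([c*q[...,0]+s*q[...,1],-s*q[...,0]+c*q[...,1]],-1)
def plan(fx,fy,tipz,L=60,yaw=None):
    "shift mm/turn deg to bring finger tips to fixture xy, height mm"
    o=bot.get_obs();R=Ro.from_quat(o['tool_rot']).as_matrix();p=o['eef_pos']*1000
    tip=p+R[:,2]*L; xy=f2w(fx,fy); d=np.array([xy[0],xy[1],tipz])-tip
    y=np.degrees(np.arctan2(R[1,0],R[0,0]))
    print('shift',(R.T@d).round(1),'yaw',round(y,1),'z',R[:,2].round(3),'y',R[:,1].round(3),'tipF',w2f(tip).round(1),tip[2].round(1),'F',np.round(o['ft_force'],1),'t',o['clock'])
    if yaw is not None: print('turn',round(-((yaw-y+180)%360-180),1))
E
python3 - <<'E'
from h import *
plan(-118,21,90,yaw=171.25)
E
```

```text
shift [ 43.3 -75.3  37.9] yaw 25.5 z [ 0.     0.092 -0.996] y [ 0.433 -0.898 -0.083] tipF [-110.7  -68.7] 119.8 F [-0.2 -0.2  0.2] t 4.175
turn -145.7
```

Call:
step_arm(
  rows=[
    [[0,0,0],-10],
    [[0,-10,0],-20],
    [[5,-20,0],-30],
    [[10,-30,5],-40],
    [[20,-40,10],-50],
    [[25,-50,15],-60],
    [[30,-60,20],-70],
    [[43,-75,30],-80],
    [[43,-75,38],-90],
    [[43,-75,38],-100],
    [[43,-75,38],-110],
    [[43,-75,38],-120],
  ],
)

```text
clock: 5.68
eef_pos: [0.486, 0.0729, 0.1493]
tool_rot: [0.293, 0.955, 0.044, -0.014]
ft_force: [0.5, 0.4, 0.4]
grip_width: 0.0854
grasp_force: 0.0
```

```bash
python3 - <<'E'
from h import *
plan(-118,21,60,yaw=171.25)
E
```

```text
shift [-1.8 -1.7 29.4] yaw 146.0 z [-0.001  0.092 -0.996] y [0.561 0.825 0.076] tipF [-118.5   20.6] 89.5 F [0.5 0.4 0.4] t 5.675
turn -25.2
```

Call:
step_arm(
  rows=[
    [[-1,-1,12],-10],
    [[-2,-2,25],-20],
    [[-3,-3,38],-25],
    [[-3.5,-4,50],-25],
    [[-4,-4.5,60],-25],
    [[-4,-4.5,66],-25],
    [[-4,-4.5,66],-25],
  ],
)

```text
clock: 6.55
eef_pos: [0.4868, 0.0729, 0.0829]
tool_rot: [0.081, 0.996, 0.046, -0.004]
ft_force: [-0.7, 0.2, -0.9]
grip_width: 0.0853
grasp_force: 0.0
```

```bash
python3 - <<'E'
from h import *
plan(-105,21,22.5,yaw=171.25)
im,d=snap('scene','s1.png');im2,d2=snap('top','t1.png')
a=im[200:350,240:440];b=im2[150:300,210:410]
cv2.imwrite('pics/c1.png',cv2.resize(np.vstack([a,b]),None,fx=2,fy=2,interpolation=2)[:,:,::-1])
E
```

```text
shift [-12.8   0.3   0.4] yaw 170.7 z [-0.001  0.092 -0.996] y [0.162 0.983 0.091] tipF [-117.8   20.8] 23.1 F [-0.7  0.2 -0.9] t 6.55
turn -0.5
```

View pics/c1.png

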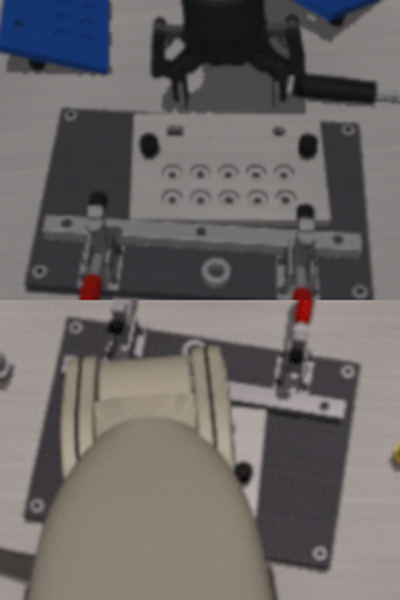

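Call:
step_arm(
  rows=[
    [[-4,0,0.5],-0.5],
    [[-8,0,0.5],-0.5],
    [[-12,0,0.5],-0.5],
    [[-14,0,0.5],-0.5],
    [[-16,0,0.5],-0.5],
    [[-18,0,0.5],-0.5],
    [[-20,0,0.5],-0.5],
    [[-22,0,0.5],-0.5],
    [[-23,0,0.5],-0.5],
    [[-24,0,0.5],-0.5],
  ],
)

```text
clock: 7.9
eef_pos: [0.5106, 0.069, 0.0822]
tool_rot: [0.076, 0.996, 0.046, -0.004]
ft_force: [-2.1, 1.9, -1.8]
grip_width: 0.0854
grasp_force: 1.1
```

```bash
cat >> h.py <<'E'
def nest(fn=None):
    im,d=snap('scene',fn)
    r,c=np.nonzero(d>0);P=cloud('scene',d,np.c_[c,r])[0];g=im[r,c].max(1)
    F=w2f(P*1000)
    # plate top: bright, height band, in front of rail
    z=P[:,2]*1000
    k=(F[:,0]>-100)&(F[:,0]<36)&(abs(F[:,1])<130)&(z>21)&(z<40)&(g>110)
    m=np.zeros(d.shape,bool);m[r[k],c[k]]=1;m=clean(m)
    n,l,st,_=cv2.connectedComponentsWithStats(m.astype(np.uint8));i=1+st[1:,4].argmax();s=(l==i)[r,c]
    Q=np.c_[F[s],z[s]]
    pl=np.linalg.lstsq(np.c_[Q[:,:2],np.ones(len(Q))],Q[:,2],rcond=None)[0]
    # ends: fit lines to left/right extreme per x bin, front edge per y bin
    L=[];Rr=[];Fr=[]
    for x in range(-70,32,4):
        b=Q[abs(Q[:,0]-x)<3]
        if len(b)>5: L.append((x,b[:,1].max()));Rr.append((x,b[:,1].min()))
    for y in range(-80,100,5):
        b=Q[abs(Q[:,1]-y)<4]
        if len(b)>5: Fr.append((y,b[:,0].min()))
    fit=lambda a:np.polynomial.polynomial.Polynomial.fit(*np.array(a).T,1)
    def rob(a):
        a=np.array(a);p=np.polyfit(*a.T,1)
        for _ in range(4):
            e=abs(np.polyval(p,a[:,0])-a[:,1]);a=a[e<=max(1.5,np.median(e)*2.5)];p=np.polyfit(*a.T,1)
        return p
    pl_,pr,pf=rob(L),rob(Rr),rob(Fr)
    print('y centre@x-20',round((np.polyval(pl_,-20)+np.polyval(pr,-20))/2,1),'len',round(np.polyval(pl_,-20)-np.polyval(pr,-20),1),'yaw ends',np.degrees(-pl_[0]).round(1),np.degrees(-pr[0]).round(1),'front x@y=-50,0,50',np.polyval(pf,[-50,0,50]).round(1),'tilt',np.degrees(pl[:2]).round(2),'z@(-75,y-60/60),(30,0)',[round(float(pl@[x,y,1]),1) for x,y in((-75,-60),(-75,60),(30,0))])
E
python3 - <<'E'
from h import *
plan(-92,21,22.5,yaw=171.25)
nest('s2.png')
E
```

```text
shift [-1.6  0.5 -0. ] yaw 171.3 z [-0.     0.092 -0.996] y [0.152 0.984 0.091] tipF [-93.6  20.5] 22.4 F [-2.1  1.9 -1.8] t 7.9
turn 0.0
y centre@x-20 20.1 len 177.8 yaw ends -0.8 -0.6 front x@y=-50,0,50 [-80.4 -81.1 -81.8] tilt [-5.   -0.03] z@(-75,y-60/60),(30,0) [35.2, 35.2, 26.0]
```

Call:
step_arm(
  rows=[
    [[-1,0,0],0],
    [[-2,0,0],0],
    [[-3,0,0],0],
    [[-4,0,0],0],
    [[-4,0,0],0],
  ],
)

```text
clock: 8.57
eef_pos: [0.5129, 0.0689, 0.0821]
tool_rot: [0.076, 0.996, 0.046, -0.006]
ft_force: [-7.5, 2.4, 2.4]
grip_width: 0.0855
grasp_force: 3.6
```

```bash
python3 - <<'E'
from h import *
plan(-110,21,22.5,yaw=171.25)
nest('s3.png')
E
```

```text
shift [18.4  0.2  0.2] yaw 171.3 z [-0.004  0.093 -0.996] y [0.152 0.984 0.091] tipF [-91.6  20.7] 22.3 F [-7.5  2.4  2.4] t 8.575
turn 0.0
y centre@x-20 19.8 len 177.6 yaw ends -0.6 -0.2 front x@y=-50,0,50 [-80.2 -80.6 -81. ] tilt [-4.92  0.01] z@(-75,y-60/60),(30,0) [35.1, 35.1, 26.1]
```

Call:
step_arm(
  rows=[
    [[-1,0,0],0],
    [[-2,0,0],0],
    [[-3,0,0],0],
    [[-3,0,0],0],
  ],
)

```text
clock: 9.12
eef_pos: [0.5134, 0.0688, 0.0819]
tool_rot: [0.076, 0.996, 0.047, -0.008]
ft_force: [-13.1, 3.1, 8.3]
grip_width: 0.0854
grasp_force: 6.8
```

```bash
python3 - <<'E'
from h import *
plan(-110,21,22.5,yaw=171.25)
nest('s4.png')
E
```

```text
shift [18.6  0.2  0.1] yaw 171.3 z [-0.009  0.094 -0.996] y [0.153 0.984 0.092] tipF [-91.4  20.8] 22.2 F [-13.1   3.1   8.3] t 9.125
turn 0.1
y centre@x-20 19.8 len 177.6 yaw ends 0.1 -0.0 front x@y=-50,0,50 [-79.6 -79.9 -80.2] tilt [-4.8  -0.03] z@(-75,y-60/60),(30,0) [35.0, 34.9, 26.2]
```

Call:
step_arm(
  rows=[
    [[6,0,0],0],
    [[20,0,0],0],
    [[20,0,-20],0],
    [[20,5,-45],0],
    [[20,20,-75],5],
    [[10,45,-90],15],
    [[-10,70,-90],25],
    [[-30,90,-90],35],
    [[-50,105,-85],45],
    [[-70,115,-80],55],
    [[-84,119,-80],65],
    [[-84,119,-80],75],
  ],
  claw=1,
)

```text
clock: 10.68
eef_pos: [0.6214, 0.1652, 0.1722]
tool_rot: [0.669, 0.742, 0.036, -0.029]
ft_force: [-1.0, 0.4, -0.1]
grip_width: 0.0002
grasp_force: 0.0
```

```bash
python3 - <<'E'
from h import *
plan(-7.5,135,20,L=73,yaw=81.25)
nest('s5.png')
E
```

```text
shift [-3.7 -9.5 79.4] yaw 95.9 z [ 0.005  0.092 -0.996] y [0.995 0.102 0.014] tipF [  1.5 133.7] 99.5 F [-1.   0.4 -0.1] t 10.675
turn 14.7
y centre@x-20 19.8 len 177.8 yaw ends -0.4 -0.1 front x@y=-50,0,50 [-79.7 -80.3 -80.9] tilt [-5.03 -0.07] z@(-75,y-60/60),(30,0) [35.2, 35.1, 25.9]
```

Call:
step_arm(
  rows=[
    [[-4,-8,10],8],
    [[-4,-8,25],14.7],
    [[-4,-8,40],14.7],
    [[-4,-8,55],14.7],
    [[-4,-8,68],14.7],
    [[-4,-8,76],14.7],
    [[-4,-8,79],14.7],
    [[-4,-8,79],14.7],
  ],
)

```text
clock: 11.72
eef_pos: [0.6113, 0.1676, 0.0925]
tool_rot: [0.756, 0.652, 0.03, -0.035]
ft_force: [-0.2, -0.6, 0.6]
grip_width: -0.0002
grasp_force: 0.0
```

```bash
python3 - <<'E'
from h import *
plan(-6,121,20,L=73,yaw=81.25)
im,d=snap('scene','s6.png')
cv2.imwrite('pics/c6.png',cv2.resize(im[200:360,280:480],None,fx=4,fy=3.75,interpolation=2)[:,:,::-1])
E
```

```text
shift [-13.4   3.1  -1.4] yaw 81.5 z [ 0.     0.092 -0.996] y [ 0.989 -0.146 -0.013] tipF [ -9.2 134.5] 19.9 F [-0.2 -0.6  0.6] t 11.725
turn 0.3
```

View pics/c6.png

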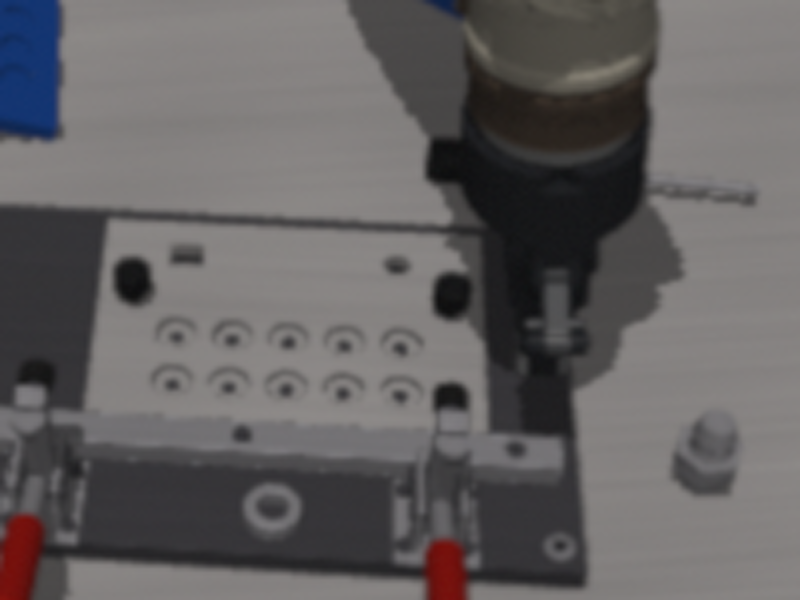

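Call:
step_arm(
  rows=[
    [[-4,2,-0.4],0.3],
    [[-8,3,-0.8],0.3],
    [[-12,3,-1.2],0.3],
    [[-14,3,-1.4],0.3],
    [[-16,3,-1.6],0.3],
    [[-18,3,-1.7],0.3],
    [[-20,3,-1.9],0.3],
    [[-22,3,-2.1],0.3],
    [[-24,3,-2.3],0.3],
    [[-26,3,-2.5],0.3],
    [[-28,3,-2.6],0.3],
    [[-28,3,-2.6],0.3],
  ],
)

```text
clock: 13.28
eef_pos: [0.6101, 0.1389, 0.0926]
tool_rot: [0.758, 0.65, 0.03, -0.035]
ft_force: [0.1, 2.8, 0.9]
grip_width: 0.0002
grasp_force: 1.2
```

```bash
python3 - <<'E'
from h import *
plan(-6,101,20,L=73,yaw=81.25)
nest('s7.png')
E
```

```text
shift [-4.8  0.1 -0.5] yaw 81.2 z [ 0.     0.092 -0.996] y [ 0.988 -0.152 -0.014] tipF [ -6.1 105.9] 19.9 F [0.1 2.8 0.9] t 13.275
turn -0.1
y centre@x-20 -2.5 len 159.8 yaw ends -9.9 0.8 front x@y=-50,0,50 [-82.3 -81.7 -81. ] tilt [-4.81 -0.03] z@(-75,y-60/60),(30,0) [34.8, 34.8, 26.0]
```

Call:
step_arm(
  rows=[
    [[-1,0,-0.1],0],
    [[-2,0,-0.2],0],
    [[-3,0,-0.3],0],
    [[-4,0,-0.4],0],
    [[-5,0,-0.5],0],
    [[-5.5,0,-0.5],0],
    [[-5.5,0,-0.5],0],
  ],
)

```text
clock: 14.2
eef_pos: [0.6091, 0.1338, 0.0923]
tool_rot: [0.758, 0.65, 0.03, -0.035]
ft_force: [0.5, 3.6, -2.5]
grip_width: -0.0001
grasp_force: 1.1
```

```bash
sed -i "s/    print('y centre/    print('right y@-70,-20,30',np.polyval(pr,[-70,-20,30]).round(1))\n    print('y centre/" h.py; python3 - <<'E'
from h import *
plan(-6,101,20,L=73,yaw=81.25)
nest('s8.png')
E
```

```text
shift [ 0.3  0.4 -0.4] yaw 81.2 z [-0.001  0.092 -0.996] y [ 0.988 -0.151 -0.015] tipF [ -6.4 100.8] 19.6 F [ 0.5  3.6 -2.5] t 14.2
turn -0.0
right y@-70,-20,30 [-87.5 -86.1 -84.6]
y centre@x-20 -5.1 len 161.9 yaw ends -15.8 -1.6 front x@y=-50,0,50 [-81.4 -81.2 -81. ] tilt [-0.06  0.02] z@(-75,y-60/60),(30,0) [26.0, 26.0, 25.9]
```

Call:
step_arm(
  rows=[
    [[4,0,0],0],
    [[14,0,0],0],
    [[24,0,0],0],
    [[24,0,-15],0],
    [[24,0,-40],0],
    [[24,-20,-75],0],
    [[24,-50,-110],0],
    [[24,-90,-130],0],
    [[24,-130,-140],0],
    [[24,-170,-140],0],
    [[24,-200,-140],0],
    [[24,-200,-140],0],
  ],
)

```text
clock: 15.75
eef_pos: [0.4136, 0.1748, 0.2382]
tool_rot: [0.758, 0.651, 0.03, -0.035]
ft_force: [0.5, -0.1, 0.6]
grip_width: 0.0003
grasp_force: 0.0
```

```bash
python3 - <<'E'
from h import *
plan(-6,101,20,L=73,yaw=81.25)
nest('s9.png')
im=cv2.imread('pics/s9.png');im2,d2=snap('top','t9.png')
for t in ['fitting_tall','fitting_short','collar','screwdriver','oil','marker']:
    r=bot.trace(t,'top')
    if r: print(t,np.round(np.median(maskpts('top',d2,r[0]['pixels']),0),3))
cv2.imwrite('pics/c9.png',cv2.resize(np.vstack([im[220:370,220:480],im2[140:290,190:450,::-1]]),None,fx=2,fy=2,interpolation=2))
E
```

```text
shift [-24.  201.6 141.3] yaw 81.3 z [ 0.001  0.092 -0.996] y [ 0.989 -0.15  -0.013] tipF [-205.7  111.6] 165.6 F [ 0.5 -0.1  0.6] t 15.75
turn 0.1
right y@-70,-20,30 [-86.8 -86.3 -85.7]
y centre@x-20 1.0 len 174.6 yaw ends 3.1 -0.6 front x@y=-50,0,50 [-81.4 -81.5 -81.6] tilt [-0.15  0.07] z@(-75,y-60/60),(30,0) [26.0, 26.2, 25.8]
fitting_tall [0.665 0.234 0.028]
fitting_short [ 0.584 -0.164  0.023]
collar [0.687 0.042 0.024]
screwdriver [0.461 0.163 0.023]
marker [ 0.412 -0.368  0.01 ]
```

View pics/c9.png

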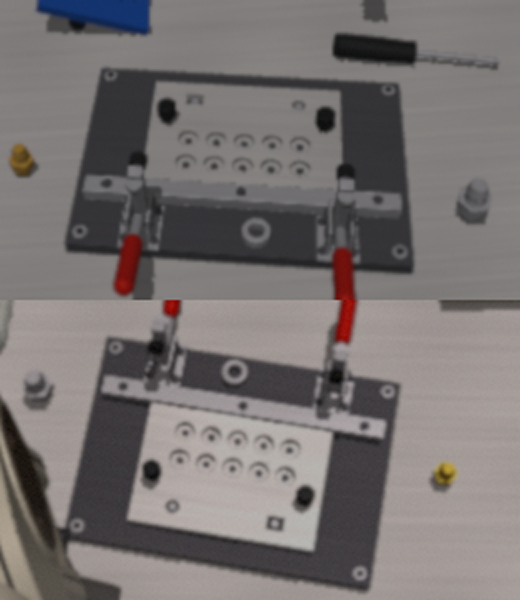

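Seen from above, both pins show inside the holes at (172,506) and (276,523) of the crop. The plate is flat and clear of the hand. I'll check the screwdriver and oil bottle from the scene camera, since the arm hides them from the top one, then hand in.

```bash
python3 - <<'E'
from h import *
im,d=snap('scene')
ok=[]
for t,p in [('screwdriver',[.475,.201]),('oil',[.466,.389])]:
    r=bot.trace(t,'scene'); m=np.median(maskpts('scene',d,r[0]['pixels']),0) if r else None; print(t,m)
    ok.append(m is not None and np.hypot(*(m[:2]-p))<.012)
nest()
if all(ok): print(bot.job_done())
E
```

```text
screwdriver [0.4738435  0.19086827 0.02270065]
oil [0.46490963 0.38933552 0.06082569]
right y@-70,-20,30 [-87.9 -86.8 -85.6]
y centre@x-20 1.3 len 176.2 yaw ends 1.3 -1.3 front x@y=-50,0,50 [-81.3 -81.  -80.7] tilt [-0.14  0.03] z@(-75,y-60/60),(30,0) [26.1, 26.2, 25.9]
the job is handed in; nothing more can be done
None
```

I handed the job in at about 16 s with the nest plate lying flat and both holes over the pins. The hand was clear, and every bystander was still within measuring error of where it started. The plate's back edge measured about 1 mm short of the guide rail.

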